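# Turn a cast housing over in the swing-leaf turnover fixture

### The arm

A 6-joint arm with a two-finger parallel gripper is mounted at the origin on the work surface. World frame = base frame: x ahead of the robot, y to its left, z up, the work surface at z = 0. Lengths are in m, angles in rad, forces in N, time in s.
With the tool pointing down it reaches from about 0.325 to 0.85 m from the base axis. Payload 4.4 kg.
Tool frame: the origin (TCP) lies at the very end of the fingers, on their centre line; the grasp point (between the pads) lies 19 mm behind it; z points along the fingers, y is the line along which they close (so a half turn about z gives the same grasp; the last joint's range is limited). The gripper opens to 94 mm and grips with 3 to 60 N. Pads are 16 mm wide; open, the fingers measure 119 mm over their backs; the gripper's body (75 mm by 177 mm) begins 78 mm behind the grasp point.
Start: joints at [1.014, 0.207, 1.542, -0, 1.393, -0.15], TCP at [0.228, 0.528, 0.205] pointing down, gripper open.
Joint ranges: [-2.73, 2.73], [-0.86, 2.22], [0.23, 2.46], [-1.11, 4.25], [0.08, 2.63], [-2.82, 2.82]. Speed limits (rad/s): [2.79, 2.79, 3.14, 3.14, 3.14, 3.14].

### API

Orientations are given as a rotation vector (axis times angle).
In Python, from plant import readout, snapshot, env gives the robot as it stands.
- The arm moves only by the tool step_arm, never from a script. Its argument "deltas" is a list of rows, each a list of 7 numbers: the shift along the tool's x, y, z each as a share of 800 mm, from -1 to 1, then the turn, a rotation vector about the tool's x, y, z each as a share of 45 degrees, from -1 to 1, then the finger opening in mm, from 0 to 94. In form: [[dx, dy, dz, rx, ry, rz, claw], ...]. A call has 1 to 8 rows; each row is the pose to reach, as a shift and turn from the pose commanded when the call began, along the tool's axes at that moment; what a row does not reach only later rows make up. A row lasts 1/12 s, in which the tool goes at most 41.7 mm and 7.16 degrees, less where a joint would pass 70% of its speed; a pose out of reach is approached as far as the arm can. A call with a number of a shift or a turn outside -1 to 1 is refused whole. A call with a gripper value outside its range is refused whole. The fingers move at their own pace and stop on an object; "newtons" is the grip in N (left out, the last holds). Time passes only in rows, so rows that repeat a pose let the fingers close. It gives the time, the measured TCP pose, the force, the opening and the grip force at its end, in the units of the state.
- readout.get_obs(): the state, without advancing time (a new reading comes with each control period).
- snapshot(name): name is "scene" or "top" or "wrist"; returns a dict with "img" (400x640x3 uint8, red, green, blue), "fovy" (degrees; the focal length in pixels is half the picture's height over the tangent of half this angle, whatever the lens; pixels are square), "cx", "cy" (the principal point, pixels), "extrinsics" (4x4, takes a point from camera to world coordinates). Camera axes: x right, y up, looking along -z (the intrinsics and any distortion apply to the point x, -y, -z); pixel columns grow to the right and rows downward; lengths in m; the calibration is good to about 2 mm. A picture is of the moment at which its call begins. There is no depth.
- env.finish_job(): hands the job in; it is judged then, once.
The state is a dict: "t": time; "qpos": joint angles; "qd": joint speeds; "joint_torque": joint torques, N m; "ee_pos": TCP position; "ee_rot": TCP orientation; "force": force on the tool from outside, world axes, zero at the start; "ft_torque": the same for the moment, N m; "finger_gap": opening from 0.0 (shut) to 1.0 (fully open); "finger_force": force on a finger pad.
Only numpy, scipy, OpenCV 4.12 (cv2) and the standard library are available. Lean on these libraries where they do the work, as an engineer would, in place of code of your own. Each camera call takes 0.05 s, during which the arm holds its last target. There are 200 camera calls.

### The job

Load the square-flanged aluminium housing into the open swing leaf of the turnover fixture: flange flat on the deck, side port pointing out of the channel's mouth, slid in under the two lips past the sprung catch until it is fully home against the end stop. Then swing the leaf all the way over by its handle, lowering it gently rather than letting it slam, so that the housing ends upside down in the closed fixture, and let go; leave the other things on the bench where they are.

Things in the scene. Friction and masses are not known exactly. Their poses are not given: they have to be found in the camera images.
- housing_center (a point): Centre of the loose housing to load, 40 mm above its underside: bare aluminium casting on a square flange 80 x 80 x 8 mm, round upright body 50 mm across, top at 80 mm with a dark bore, one side port (boss 24 mm across, axis 24 mm above the underside). 0.3 to 0.65 kg. Axes: z up out of the bore, -x along the port, x and y parallel to the flange's sides.
- port (a point): Centre of the end face of the housing's side port, 45 mm from the body's axis.
- nest (a point): Point on the leaf's deck under the centre of the housing when it is home (axes parallel to these, port to -x). Axes turn with the leaf: x along the channel from its open mouth to the end stop, parallel to the hinge; z out of the deck, up while open; y to the hinge. End stop at x = +40 mm, 17 mm high. Rails from x = -40 to +40, channel 84 mm wide; lips 12 to 17 mm above the deck, 68 mm gap for the body.
- loading (a point): Point on the deck 95 mm before the nest (its -x side), same axes: room to set the housing down before the channel. The deck is 110 mm wide and ends 40 mm further to -x. Away from the hinge a 10 mm high flared guide leads in from about x = +15 mm here. Pushed high up while pressed on the deck, the housing tips and jams: carry it about 2 mm clear of the deck, or push it low.
- catch_tip (a point): Free end of a thin sprung steel catch on the hinge side of the channel mouth, 10 mm high, pivoted 43 mm nearer the loading end and slanting about 5 mm into the channel's width. The entering flange pushes it aside (a drag of some 4 to 6 N, no sign of being home); it snaps out behind the flange only in the last 2 to 3 mm before the hard stop.
- handle (a point): Centre of the leaf's handle: black cylinder 30 mm across, 36 mm long, axis parallel to the hinge, on a 14 mm wide stem at the leaf's outer edge, 190 mm from the hinge axis. It can be pinched on its two flat ends and turns between the finger pads as the leaf swings. The deck's edge is 45 mm from this centre. Axes turn with the leaf, as at the nest.
- hinge (a point): Point on the hinge axis, 105 mm above the bench, level with the open leaf's deck and handle. Fixed axes: x along the hinge, y to the side where the closed leaf lies, z up. Leaf open: nest at x 30, y -90 mm, handle at x 0, y -190 mm. Closed: nest, facing down, at y +90, handle at y +190 mm.
- pad (a point): Top of the landing pad on the base, which takes the top of the inverted housing between two upright cheeks (60 mm apart along x, for the 50 mm body): a housing well short of home keeps the leaf from closing.
- leaf (a joint): Angle of the swing leaf: 0 open flat (deck up, resting level), 1.57 upright, 3.14 closed. It moves freely with slight damping: lifted short of upright it falls back open, past upright it falls shut under its own weight (leaf about 0.55 kg).
- round_housing: Bystander: a similar casting with a round flange 84 mm in diameter; origin at its underside. Leave alone; it and the square-flanged one may have swapped places.
- elbow: Bystander: short aluminium elbow, 55 mm high; origin at its underside.
- deburr_brush: Bystander: hand brush lying just beyond the fixture.
- mallet: Bystander: hammer lying beyond the fixture.
- spanner: Bystander: spanner lying on the right.
- gauge_ring: Bystander: steel ring 70 mm in diameter, 20 mm high.
- oil_can: Bystander: grey can, 56 mm in diameter, 110 mm high.

How it is judged:
By the outcome, as a careful person would: the job done as asked, in the order asked, and still so for the second after the job is handed in, with the robot touching nothing.
It also fails if it takes over 64 s, if anything falls off the work surface, if the arm or the gripper's body presses on something with over 40 N, if the wrist force passes 120 N, or if a joint passes its speed limit or range.

## Working session

There is one attempt and no reset: what is moved stays moved. The work goes in short steps, Python scripts to look and compute and a tool call to move; the robot and the scene stay as the last step left them, time stands still between calls to the robot, and variables do not carry over. Pictures are saved under pics/ and viewed, at most 12 in all, crops included, and the job is handed in when it is done.

Besides the shell and the picture viewer there is one more tool, called as name(argument=value, ...), one argument or row to a line, values as JSON. step_arm: Moves the arm, as the interface text tells. Shift numbers are shares of 800 mm and turn numbers shares of 45 degrees, none past 1 either way. Its arguments: {"type":"object","properties":{"deltas":{"type":"array"},"newtons":{"type":"number"}},"required":["deltas"]}

```bash
ls; mkdir -p pics
cat > h.py <<'E'
import numpy as np, cv2
from plant import readout, snapshot, env
from scipy.spatial.transform import Rotation as R
def snap(n,f=None):
    s=snapshot(n)
    if f: cv2.imwrite('pics/'+f,s['img'][:,:,::-1])
    return s
def ray(s,u,v):
    f=200/np.tan(np.radians(s['fovy'])/2); E=np.array(s['extrinsics'])
    d=E[:3,:3]@np.array([(u-s['cx'])/f,-(v-s['cy'])/f,-1]); return E[:3,3],d
def hit(s,u,v,z):
    o,d=ray(s,u,v); return (o+d*(z-o[2])/d[2]).round(4)
def pix(s,p):
    f=200/np.tan(np.radians(s['fovy'])/2); E=np.array(s['extrinsics'])
    c=E[:3,:3].T@(np.array(p)-E[:3,3]); return s['cx']+f*c[0]/-c[2], s['cy']-f*c[1]/-c[2]
E
python3 - <<'E'
from h import *
import pickle
d={}
for n in ['top','scene']:
    s=snap(n,n+'0.png'); d[n]=s
    print(n,{k:v for k,v in s.items() if k!='img'})
pickle.dump(d,open('s0.pkl','wb'))
o=readout.get_obs(); print(o)
E
```

```text
pics
top {'fovy': 48.86570786055349, 'cx': 324.88450296510894, 'cy': 198.96675824225204, 'extrinsics': array([[ 0.02654428,  0.98499384, -0.17053603,  0.39693178],
       [-0.99941845,  0.029802  ,  0.01657094, -0.04337155],
       [ 0.02140459,  0.16999699,  0.98521209,  1.22803657],
       [ 0.        ,  0.        ,  0.        ,  1.        ]])}
scene {'fovy': 53.0063812131957, 'cx': 322.7331219906283, 'cy': 203.37542981646854, 'extrinsics': array([[-0.12092336, -0.82517759,  0.55177848,  1.12338118],
       [ 0.9926444 , -0.1038149 ,  0.06228617,  0.0201765 ],
       [ 0.00588568,  0.55525167,  0.83166155,  0.89292583],
       [ 0.        ,  0.        ,  0.        ,  1.        ]])}
{'t': 0.1, 'qpos': array([ 1.01349331e+00,  2.07332685e-01,  1.54278580e+00,  2.28445013e-05,
        1.39352292e+00, -1.50491922e-01]), 'qd': array([ 1.96173297e-03, -1.20132135e-04, -4.32279286e-03,  9.25029352e-04,
       -1.17776215e-03, -2.72785025e-06]), 'joint_torque': array([-6.81143247e-04, -3.71861064e+01, -2.82292807e+01,  7.00590131e-02,
        3.11127864e-02, -5.95822962e-05]), 'ee_pos': array([0.22712814, 0.52744989, 0.20442013]), 'ee_rot': array([-6.34478310e-01, -3.07610786e+00,  3.00580123e-03]), 'force': array([ 0.50689711,  0.80044382, -0.41034624]), 'ft_torque': array([ 0.02342629, -0.02800844,  0.06909461]), 'finger_force': 0.0, 'finger_gap': 1.00136815944101}
```

View pics/top0.png

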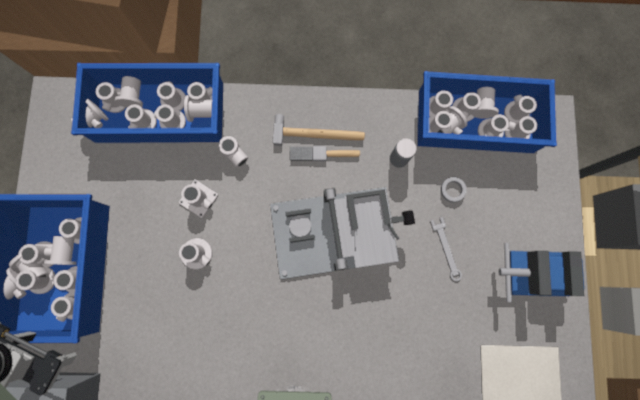

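View pics/scene0.png

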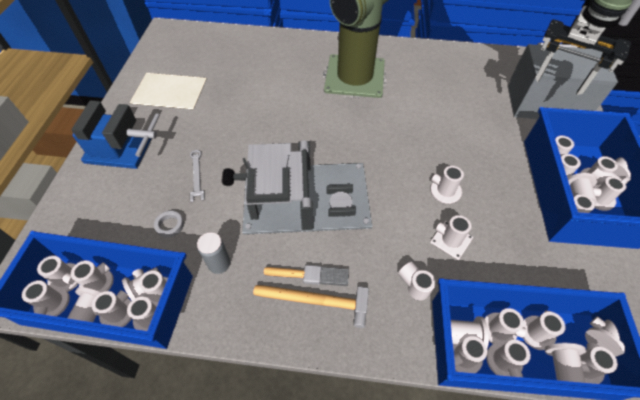

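Top view: the square-flanged housing is at about (197,197) and the round one at (195,253). The hinge runs about (330,195)–(342,265), the open leaf is to its right and the handle is at (408,217). I'll enlarge these.

Run:
```python
from h import *
import pickle
d=pickle.load(open('s0.pkl','rb'))
t=d['top']['img'][:,:,::-1]; s=d['scene']['img'][:,:,::-1]
a=cv2.resize(t[180:280,320:420],(400,400),interpolation=2)
b=cv2.resize(t[160:260,160:260],(400,400),interpolation=2)
c=cv2.resize(s[135:235,220:320],(400,400),interpolation=2)[:200]
c=cv2.resize(s[140:190,220:320],(400,200),interpolation=2)
e=cv2.resize(s[205:255,410:510],(400,200),interpolation=2)
cv2.imwrite('pics/crop0.png',np.vstack([np.hstack([a,b]),np.hstack([c,e])]))
```

```text
(no output)
```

View pics/crop0.png

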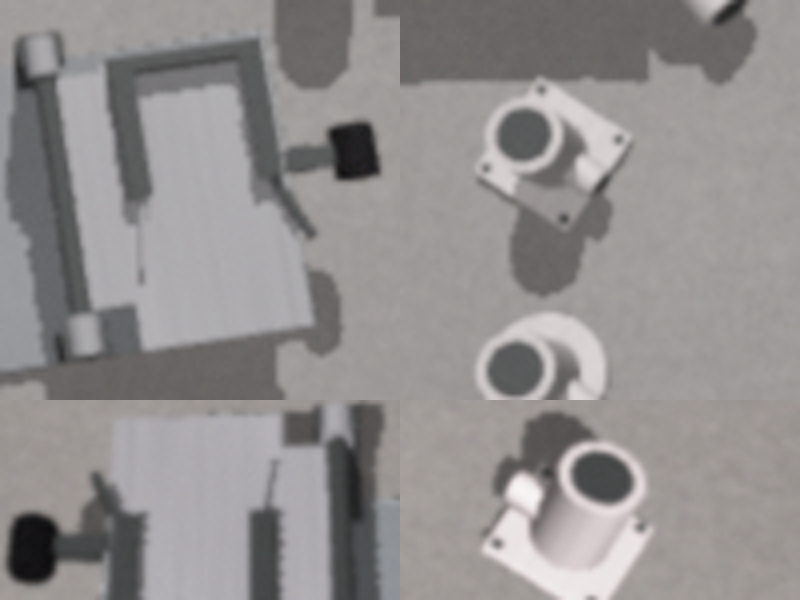

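Crop: the bore is at top-view (191,193) with flange corners (195,179.5), (218,194), (202,217) and (179,202.5), and the port points lower right. The handle is at (408.5,218), the hinge barrels at (330,194) and (341,263), and the channel opens downward (toward the robot).

Run:
```python
from h import *
import pickle
d=pickle.load(open('s0.pkl','rb')); T=d['top'];S=d['scene']
print('bore top',hit(T,191,193.25,.08),'scene',hit(S,410+202/4,205+75/4,.08))
c=np.array([hit(T,*p,.008)[:2] for p in [(195,179.5),(218.25,193.75),(201.75,217.25),(179,202.5)]])
print(c,c.mean(0),[np.linalg.norm(c[i]-c[i-1]) for i in range(4)])
print([np.degrees(np.arctan2(*(c[i]-c[i-1])[::-1])) for i in range(4)])
print('port',hit(T,160+195/4,160+172/4,.03))
for s in (T,S):
    g=s['img'].max(2)<40
    n,l,st,ce=cv2.connectedComponentsWithStats(g.astype('uint8'))
    x0,x1,y0,y1=(395,420,205,230) if s is T else (218,240,165,190)
    for i in range(1,n):
        if st[i,4]>30 and x0<ce[i][0]<x1 and y0<ce[i][1]<y1: 
            print('handle',ce[i],st[i],hit(s,*ce[i],.105))
            pts=np.argwhere(l==i)[:,::-1].astype('float32'); print(cv2.minAreaRect(pts))
a=hit(T,330,193.7,.115);b=hit(T,340.75,263,.115);print('hinge',a,b,(a+b)/2,np.degrees(np.arctan2(*(a-b)[1::-1])))
# deck edges
D=lambda u,v:hit(T,320+u/4,180+v/4,.105)
for n,p in dict(mouthL=(144,349),mouthR=(312,325),railLin=(150,195),railRin=(252,190),stopL=(108,63),stopR=(262,38),ctip=(140,205),cpiv=(142,282)).items(): print(n,D(*p))
```

```text
bore top [0.6003 0.2905 0.08  ] scene [0.6009 0.2893 0.08  ]
[[0.6527 0.3033]
 [0.6139 0.2354]
 [0.5463 0.2765]
 [0.5858 0.3426]] [0.599675 0.28945 ] [np.float64(0.07758930338648488), np.float64(0.07820390015849592), np.float64(0.07911365242485016), np.float64(0.07700298695505257)]
[np.float64(-30.43184813084561), np.float64(-119.7448812969422), np.float64(148.70089372118392), np.float64(59.138329381303855)]
port [0.5835 0.2546 0.03  ]
handle [408.14 217.48] [403 212  11  12 100] [ 0.5493 -0.2784  0.105 ]
((408.1352844238281, 217.3588104248047), (11.822710037231445, 8.568753242492676), 77.47119140625)
handle [227.8        176.73103448] [223 169  11  16 145] [ 0.5514 -0.2808  0.105 ]
((228.0, 176.5), (15.0, 10.0), 90.0)
hinge [ 0.6037 -0.0749  0.115 ] [ 0.4281 -0.1062  0.115 ] [ 0.5159  -0.09055  0.115  ] 10.10660190904306
mouthL [ 0.4188 -0.1455  0.105 ]
mouthR [ 0.4367 -0.2519  0.105 ]
railLin [ 0.5164 -0.1479  0.105 ]
railRin [ 0.5215 -0.2134  0.105 ]
stopL [ 0.6015 -0.1194  0.105 ]
stopR [ 0.6211 -0.2196  0.105 ]
ctip [ 0.5098 -0.1416  0.105 ]
cpiv [ 0.4608 -0.1436  0.105 ]
```

```bash
cat >> h.py <<'E'
def yaw(Rm): return np.degrees(np.arctan2(Rm[1,1],Rm[0,1]))
def go(pos,yd,tilt=None):
    """deltas from measured pose to pos, tool down with tool y at world angle yd deg"""
    o=readout.get_obs(); Rm=R.from_rotvec(o['ee_rot']).as_matrix()
    y=np.array([np.cos(np.radians(yd)),np.sin(np.radians(yd)),0]); z=np.array([0,0,-1.]); T=np.c_[np.cross(y,z),y,z]
    dp=Rm.T@(np.array(pos)-o['ee_pos'])/.8; dr=np.degrees(R.from_matrix(Rm.T@T).as_rotvec())/45
    print('t',o['t'],'pos',o['ee_pos'].round(4),'yaw',yaw(Rm).round(2),'q',o['qpos'].round(2),'F',o['force'].round(1),'gap',round(o['finger_gap']*94,1),'ff',o['finger_force'])
    print('delta',dp.round(4),dr.round(3))
E
python3 - <<'E'
from h import *
go([.6,.2898,.2],149.4); go([.6,.2898,.2],-30.6)
E
```

```text
t 0.1 pos [0.2271 0.5274 0.2044] yaw 66.69 q [ 1.01  0.21  1.54  0.    1.39 -0.15] F [ 0.5  0.8 -0.4] gap 94.1 ff 0.0
delta [-0.5456 -0.0884  0.0055] [-0.002 -0.002 -1.838]
t 0.1 pos [0.2271 0.5274 0.2044] yaw 66.69 q [ 1.01  0.21  1.54  0.    1.39 -0.15] F [ 0.5  0.8 -0.4] gap 94.1 ff 0.0
delta [-0.5456 -0.0884  0.0055] [-2.000e-03  2.000e-03  2.162e+00]
```

step_arm(
  deltas=[
    [-0.5456,-0.0884,-0.02,0,0,1,94],
    [-0.5456,-0.0884,-0.02,0,0,1,94],
    [-0.5456,-0.0884,-0.02,0,0,1,94],
    [-0.5456,-0.0884,-0.02,0,0,1,94],
    [-0.5456,-0.0884,-0.02,0,0,1,94],
    [-0.5456,-0.0884,-0.02,0,0,1,94],
    [-0.5456,-0.0884,-0.02,0,0,1,94],
    [-0.5456,-0.0884,-0.02,0,0,1,94],
  ],
  newtons=40,
)

```text
t: 0.77
ee_pos: [0.5096, 0.3475, 0.217]
ee_rot: [-1.765, -2.598, 0.001]
force: [0.0, 1.1, -0.3]
finger_gap: 0.999
finger_force: 0.0
```

Run:
```python
from h import *
go([.6,.2898,.2],-30.6)
```

```text
t 0.7667 pos [0.5096 0.3475 0.217 ] yaw 21.61 q [0.46 0.29 1.42 0.   1.44 0.08] F [ 0.   1.1 -0.3] gap 93.9 ff 0.0
delta [-0.1086  0.0786  0.0212] [-1.00e-03  1.00e-03  1.16e+00]
```

step_arm(
  deltas=[
    [-0.108,0.078,0.02,0,0,1,94],
    [-0.108,0.078,0.02,0,0,1,94],
    [-0.108,0.078,0.02,0,0,1,94],
    [-0.108,0.078,0.02,0,0,1,94],
    [-0.108,0.078,0.02,0,0,1,94],
    [-0.108,0.078,0.02,0,0,1,94],
    [-0.108,0.078,0.02,0,0,1,94],
    [-0.108,0.078,0.02,0,0,1,94],
  ],
)

```text
t: 1.43
ee_pos: [0.598, 0.2915, 0.2006]
ee_rot: [-2.625, -1.726, 0.002]
force: [0.6, 0.1, -0.6]
finger_gap: 1.002
finger_force: 0.0
```

Run:
```python
from h import *
import pickle
go([.6,.2898,.2],-30.6)
s=snap('wrist','w1.png'); pickle.dump(s,open('w1.pkl','wb'))
print(np.array(s['extrinsics']).round(3),s['fovy'],s['cx'],s['cy'])
print(pix(s,[.6,.2898,.08]),pix(s,[.6,.2898,.008]))
```

```text
t 1.4333 pos [0.598  0.2915 0.2006] yaw -23.36 q [0.32 0.4  1.3  0.   1.44 0.73] F [ 0.6  0.1 -0.6] gap 94.2 ff 0.0
delta [-0.001   0.0031  0.0007] [-0.001  0.001  0.161]
[[ 0.918  0.385  0.097  0.625]
 [-0.397  0.89   0.222  0.355]
 [-0.001 -0.243  0.97   0.379]
 [ 0.     0.     0.     1.   ]] 66.25627192162881 322.8405785113977 195.69730118773015
(np.float64(325.77739588274596), np.float64(190.65834996487018)) (np.float64(325.30075159098624), np.float64(177.3754160869996))
```

View pics/w1.png

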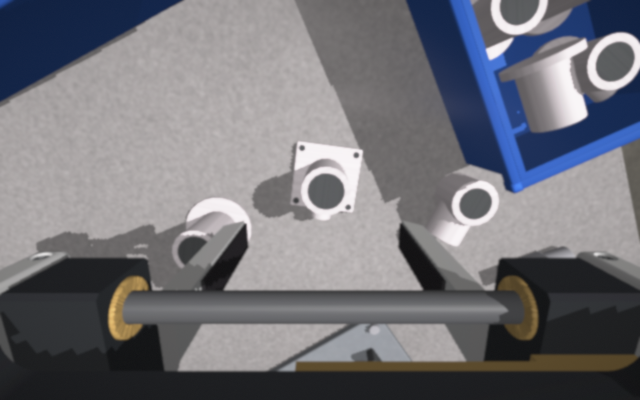

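Wrist view: bore at (326,191), as predicted. Flange corners are at about (295,142), (362,150) and (355,212), the elbow is at (465,205) and the round housing at (205,240).

Run:
```python
from h import *
import pickle
s=pickle.load(open('w1.pkl','rb')); im=s['img'].astype(int)
a=hit(s,296,142,.008);b=hit(s,362,150,.008);c=hit(s,355,212,.008)
print(a,b,c,(a+c)/2,np.linalg.norm(a-b),np.degrees(np.arctan2(*(b-a)[1::-1])),np.degrees(np.arctan2(*(c-b)[1::-1])))
print('elbow',hit(s,475,202,.055),hit(s,450,240,.01))
m=(im.max(2)<110)[170:210,300:350].astype('uint8'); n,l,st,ce=cv2.connectedComponentsWithStats(m)
i=1+np.argmax(st[1:,4]); print(ce[i]+[300,170],st[i],hit(s,*(ce[i]+[300,170]),.08))
go([.5995,.2898,.025],-30.6)
```

```text
[0.5848 0.3432 0.008 ] [0.6538 0.303  0.008 ] [0.6169 0.234  0.008 ] [0.60085 0.2886  0.008  ] 0.0798563710670602 -30.225449724953407 -118.13709649294303
elbow [0.7429 0.2078 0.055 ] [0.7151 0.1512 0.01  ]
[325.62937853 190.95932203] [  9   5  34  33 885] [0.5997 0.2896 0.08  ]
t 1.4833 pos [0.598  0.2916 0.2007] yaw -23.26 q [0.32 0.4  1.3  0.   1.44 0.73] F [ 0.2 -0.3  0.4] gap 93.9 ff 0.0
delta [-0.0011  0.0028  0.2197] [-0.001  0.001  0.163]
```

step_arm(
  deltas=[
    [-0.001,0.003,0.02,0,0,0.16,94],
    [-0.001,0.003,0.06,0,0,0.16,94],
    [-0.001,0.003,0.1,0,0,0.16,94],
    [-0.001,0.003,0.14,0,0,0.16,94],
    [-0.001,0.003,0.18,0,0,0.16,94],
    [-0.001,0.003,0.205,0,0,0.16,94],
    [-0.001,0.003,0.22,0,0,0.16,94],
    [-0.001,0.003,0.22,0,0,0.16,94],
  ],
)

```text
t: 2.15
ee_pos: [0.5972, 0.2892, 0.0215]
ee_rot: [-2.726, -1.559, 0.011]
force: [-0.6, -0.4, -0.5]
finger_gap: 0.999
finger_force: 0.0
```

step_arm(
  deltas=[
    [0,0,0,0,0,0,40],
    [0,0,0,0,0,0,40],
    [0,0,0,0,0,0,40],
    [0,0,0,0,0,0,40],
    [0,0,0,0,0,0,40],
    [0,0,0,0,0,0,40],
    [0,0,0,0,0,0,40],
  ],
  newtons=40,
)

```text
t: 2.73
ee_pos: [0.6005, 0.2903, 0.0261]
ee_rot: [2.727, 1.559, 0.001]
force: [-0.5, 0.8, 0.2]
finger_gap: 0.539
finger_force: 0.0
```

Run:
```python
from h import *
go([.5995,.2898,.2],-30.6)
```

```text
t 2.7333 pos [0.6005 0.2903 0.0261] yaw -30.5 q [ 0.32  0.58  1.43 -0.    1.13  0.85] F [-0.5  0.8  0.2] gap 50.6 ff 0.0
delta [-0.001  -0.0007 -0.2174] [ 0.001 -0.001  0.002]
```

step_arm(
  deltas=[
    [0,0,0,0,0,0,40],
    [0,0,0,0,0,0,40],
    [0,0,0,0,0,0,40],
  ],
)

```text
t: 2.98
ee_pos: [0.6005, 0.2902, 0.026]
ee_rot: [2.728, 1.559, 0.001]
force: [0.1, 0.3, 4.0]
finger_gap: 0.526
finger_force: 40.0
```

step_arm(
  deltas=[
    [0,0,-0.01,0,0,0,40],
    [0,0,-0.04,0,0,0,40],
    [0,0,-0.08,0,0,0,40],
    [0,0,-0.12,0,0,0,40],
    [0,0,-0.16,0,0,0,40],
    [0,0,-0.2,0,0,0,40],
    [0,0,-0.24,0,0,0,40],
    [0,0,-0.25,0,0,0,40],
  ],
)

```text
t: 3.65
ee_pos: [0.6028, 0.2911, 0.2318]
ee_rot: [2.726, 1.558, 0.015]
force: [0.6, 0.3, -2.7]
finger_gap: 0.525
finger_force: 40.0
```

Run:
```python
from h import *
go([.4688,-.1924,.226],-80)
```

```text
t 3.65 pos [0.6028 0.2911 0.2318] yaw -30.5 q [0.32 0.38 1.26 0.   1.49 0.85] F [ 0.6  0.3 -2.7] gap 49.4 ff 39.999151825904846
delta [-0.6057  0.1624  0.0038] [ 0.003 -0.012  1.1  ]
```

step_arm(
  deltas=[
    [-0.02,0.005,0,0,0,0.04,40],
    [-0.06,0.016,0,0,0,0.12,40],
    [-0.1,0.027,0,0,0,0.2,40],
    [-0.14,0.038,0,0,0,0.28,40],
    [-0.18,0.048,0,0,0,0.36,40],
    [-0.22,0.059,0,0,0,0.44,40],
    [-0.26,0.07,0,0,0,0.52,40],
    [-0.3,0.081,0,0,0,0.6,40],
  ],
)

```text
t: 4.32
ee_pos: [0.5321, 0.0492, 0.2231]
ee_rot: [-3.016, -0.874, 0.006]
force: [-0.2, 0.5, -3.8]
finger_gap: 0.531
finger_force: 40.0
```

Run:
```python
from h import *
go([.4688,-.1924,.226],-80)
```

```text
t 4.3167 pos [0.5321 0.0492 0.2231] yaw -57.67 q [-0.07  0.11  1.62 -0.    1.42  0.94] F [-0.2  0.5 -3.8] gap 49.9 ff 39.99790012836456
delta [-0.2284  0.2128 -0.0034] [-0.002  0.005  0.496]
```

step_arm(
  deltas=[
    [-0.03,0.028,0,0,0,0.07,40],
    [-0.06,0.056,0,0,0,0.14,40],
    [-0.09,0.084,0,0,0,0.21,40],
    [-0.12,0.112,0,0,0,0.28,40],
    [-0.15,0.14,0,0,0,0.35,40],
    [-0.18,0.168,0,0,0,0.42,40],
    [-0.21,0.196,0,0,0,0.47,40],
    [-0.225,0.21,0,0,0,0.49,40],
  ],
)

```text
t: 4.98
ee_pos: [0.4704, -0.1907, 0.2234]
ee_rot: [-3.129, -0.279, 0.006]
force: [0.9, 0.4, -4.2]
finger_gap: 0.529
finger_force: 40.0
```

step_arm(
  deltas=[
    [0,0,0,0,0,0,40],
    [0,0,0,0,0,0,40],
    [0,0,0,0,0,0,40],
  ],
)

```text
t: 5.23
ee_pos: [0.472, -0.1868, 0.2241]
ee_rot: [-3.126, -0.286, 0.003]
force: [0.3, 0.1, -3.4]
finger_gap: 0.528
finger_force: 40.0
```

Run:
```python
from h import *
go([.4688,-.1924,.140],-80)
import pickle
d={n:snap(n) for n in ('top','scene','wrist')}; pickle.dump(d,open('s2.pkl','wb'))
a=cv2.resize(d['top']['img'][180:280,320:420,::-1],(400,400),interpolation=2)
b=cv2.resize(d['scene']['img'][130:230,210:310,::-1],(400,400),interpolation=2)
cv2.imwrite('pics/c2.png',np.hstack([a,b]))
```

```text
t 5.2333 pos [ 0.472  -0.1868  0.2241] yaw -79.54 q [-0.55  0.05  1.68  0.    1.42  0.84] F [ 0.3  0.1 -3.4] gap 49.7 ff 39.99924123287201
delta [-0.0051  0.0064  0.1051] [-0.003  0.002  0.01 ]
```

View pics/c2.png

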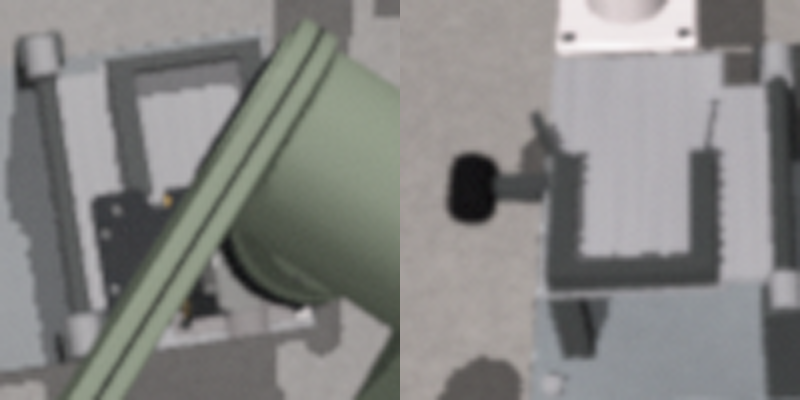

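Scene crop: the held flange's far edge runs about (557,50)–(697,50). The lips' inner edges are at crop columns 582 and 690, the catch at (712,120) and the flared guide at (543,130).

Run:
```python
from h import *
import pickle
d0=pickle.load(open('s0.pkl','rb')); d=pickle.load(open('s2.pkl','rb'))
th=np.radians(10); X=np.array([np.cos(th),np.sin(th),0]);Y=np.array([-np.sin(th),np.cos(th),0]); N=np.array([.5624,-.1759,.105])
for nm,s in (('top',d0['top']),('scene',d['scene'])):
    g=cv2.cvtColor(s['img'],cv2.COLOR_RGB2GRAY).astype('float32')
    for x in (-.025,-.015,-.005,.005,.015):
        ys=np.arange(-.07,.07,.0005); p=[pix(s,N+X*x+Y*y+[0,0,.017]) for y in ys]
        p=np.array(p,'float32'); v=cv2.remap(g,p[:,:1],p[:,1:],1)[:,0]; v=cv2.GaussianBlur(v[:,None],(1,5),0)[:,0]
        e=np.diff(v); k=[i for i in range(2,len(e)-2) if abs(e[i])>2 and abs(e[i])==abs(e[i-2:i+3]).max()]
        print(nm,x,[(round(ys[i]*1000,1),round(float(e[i]))) for i in k])
s=d['scene']
for u,v in ((557,48),(697,50)):
    q=hit(s,210+(u-400)/4,130+v/4,.206); r=q-N; print(q,'leaf xy',r@X,r@Y)
o=np.array([.472,-.1868,.2]); print('tcp leaf',(o-N)@X,(o-N)@Y)
```

```text
top -0.025 [(np.float64(-53.0), 4), (np.float64(-48.0), -4), (np.float64(-27.5), 6), (np.float64(36.5), -8), (np.float64(55.0), 9)]
top -0.015 [(np.float64(-47.0), -8), (np.float64(-28.0), 6), (np.float64(35.5), -7), (np.float64(55.5), 8)]
top -0.005 [(np.float64(-46.5), -6), (np.float64(-28.5), 4), (np.float64(-26.0), 5), (np.float64(36.0), -9), (np.float64(54.5), 9)]
top 0.005 [(np.float64(-48.0), -7), (np.float64(-29.5), 7), (np.float64(37.5), -7), (np.float64(55.0), 8)]
top 0.015 [(np.float64(-65.5), 4), (np.float64(-47.5), -8), (np.float64(-29.0), 7), (np.float64(35.5), -7), (np.float64(55.5), 7)]
scene -0.025 [(np.float64(-31.0), 8), (np.float64(32.0), -9), (np.float64(51.5), 9)]
scene -0.015 [(np.float64(-30.5), 8), (np.float64(32.0), -9), (np.float64(51.5), 8)]
scene -0.005 [(np.float64(-54.5), 5), (np.float64(-49.5), -6), (np.float64(-30.5), 9), (np.float64(32.5), -9), (np.float64(51.5), 8)]
scene 0.005 [(np.float64(-51.0), -7), (np.float64(-30.0), 9), (np.float64(32.0), -9), (np.float64(51.0), 9)]
scene 0.015 [(np.float64(-51.0), -9), (np.float64(-29.5), 9), (np.float64(32.5), -9), (np.float64(51.0), 10)]
[ 0.5209 -0.2187  0.206 ] leaf xy -0.04830166375415123 -0.0349433724557449
[ 0.5123 -0.139   0.206 ] leaf xy -0.042931250670001926 0.045039179787263676
tcp leaf -0.09091938600887318 0.004963390753257447
```

Run:
```python
from h import *
import pickle
d=pickle.load(open('s2.pkl','rb')); s=d['wrist']; cv2.imwrite('pics/w2.png',s['img'][:,:,::-1])
```

```text
(no output)
```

View pics/w2.png

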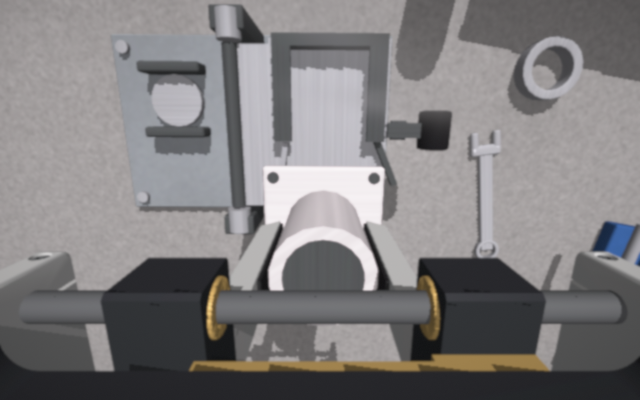

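Wrist view: the flange's far edge is at (264,167)–(384,167), square to the image. The lips' inner edges are at columns ~291 and ~369, the end stop's inner edge is at row ~48 and the handle at (434,130).

Run:
```python
from h import *
import pickle
d=pickle.load(open('s2.pkl','rb')); s=d['wrist']
th=np.radians(10); X=np.array([np.cos(th),np.sin(th),0]);Y=np.array([-np.sin(th),np.cos(th),0]); N=np.array([.5624,-.1759,.105])
g=cv2.cvtColor(s['img'],cv2.COLOR_RGB2GRAY).astype('float32')
for x in (-.03,-.01,.01,.03):
    ys=np.arange(-.07,.07,.0005); p=np.array([pix(s,N+X*x+Y*y+[0,0,.017]) for y in ys],'float32')
    v=cv2.GaussianBlur(cv2.remap(g,p[:,:1],p[:,1:],1),(1,5),0)[:,0]
    e=np.diff(v); print(x,[(round(ys[i]*1000,1),round(float(e[i]))) for i in range(2,len(e)-2) if abs(e[i])>2 and abs(e[i])==abs(e[i-2:i+3]).max()])
row=g[180]; e=np.diff(row); print('flange cols',[(i,int(e[i])) for i in range(240,400) if abs(e[i])>25])
for c in (270,300,350,378):
    e=np.diff(g[150:185,c]); print(c,150+np.argmax(e),e.max())
for n,p,z in (('hinge flangecorner',(264,167),.206),('outer',(384,167),.206),('hole',(273,178),.206),('hole',(374,178),.206),('stopL',(291,48),.122),('stopR',(369,48),.122),('handle',(434.5,130),.11)):
    r=hit(s,*p,z)-N; print(n,'leaf',(r@X*1e3).round(1),(r@Y*1e3).round(1))
```

```text
-0.03 [(np.float64(-52.0), 13), (np.float64(-49.5), -11), (np.float64(-33.5), 7), (np.float64(-29.5), 12), (np.float64(33.0), -18), (np.float64(49.5), 17)]
-0.01 [(np.float64(-50.0), -11), (np.float64(-33.5), 5), (np.float64(-29.0), 10), (np.float64(33.0), -17), (np.float64(49.5), 17)]
0.01 [(np.float64(-52.5), 2), (np.float64(-50.0), -14), (np.float64(-33.0), 6), (np.float64(-29.0), 11), (np.float64(33.0), -18), (np.float64(49.5), 16)]
0.03 [(np.float64(-56.0), 10), (np.float64(-50.0), -13), (np.float64(-33.0), 5), (np.float64(32.5), -7), (np.float64(49.5), 18)]
flange cols [(243, 35), (244, 40), (267, -50), (268, -42), (276, 33), (277, 50), (278, 38), (367, -41), (368, -54), (369, -31), (378, 48), (379, 52), (382, -30), (383, -45), (384, -35), (395, 27)]
270 182 51.0
300 165 24.0
350 166 23.0
378 166 46.0
hinge flangecorner leaf -51.7 42.9
outer leaf -51.0 -34.9
hole leaf -58.9 37.3
hole leaf -58.3 -28.7
stopL leaf 36.8 32.5
stopR leaf 37.4 -33.3
handle leaf -30.2 -99.5
```

step_arm(
  deltas=[
    [0,0.0056,0.015,0,0,0.01,40],
    [0,0.0056,0.035,0,0,0.01,40],
    [0,0.0056,0.055,0,0,0.01,40],
    [0,0.0056,0.075,0,0,0.01,40],
    [0,0.0056,0.092,0,0,0.01,40],
    [0,0.0056,0.104,0,0,0.01,40],
    [0,0.0056,0.111,0,0,0.01,40],
    [0,0.0056,0.113,0,0,0.01,40],
  ],
)

```text
t: 6.05
ee_pos: [0.4729, -0.1918, 0.1337]
ee_rot: [-3.128, -0.274, 0.003]
force: [-1.0, -0.2, -3.7]
finger_gap: 0.531
finger_force: 40.0
```

step_arm(
  deltas=[
    [0,0,0,0,0,0,40],
    [0,0,0,0,0,0,40],
    [0,0,0,0,0,0,40],
  ],
)

```text
t: 6.3
ee_pos: [0.4742, -0.1927, 0.1361]
ee_rot: [3.129, 0.274, 0.003]
force: [0.7, -0.4, -3.1]
finger_gap: 0.528
finger_force: 40.0
```

```bash
cat >> h.py <<'E'
def leaf():
    th=np.radians(10); X=np.array([np.cos(th),np.sin(th),0]);Y=np.array([-np.sin(th),np.cos(th),0]); N=np.array([.5624,-.1759,.105])
    o=readout.get_obs(); r=o['ee_pos']-N; f=o['force']
    print('t',round(o['t'],2),'leaf xyz mm',(np.array([r@X,r@Y,r[2]])*1e3).round(1),'F leaf',np.round([f@X,f@Y,f[2]],1),'yaw',yaw(R.from_rotvec(o['ee_rot']).as_matrix()).round(2),'gap',round(o['finger_gap']*94,1))
E
python3 -c "
from h import *
leaf()"
```

```text
t 6.3 leaf xyz mm [-89.8  -1.2  31.1] F leaf [ 0.7 -0.5 -3.1] yaw -80.0 gap 49.6
```

step_arm(
  deltas=[
    [0,-0.002,0.0036,0,0,0,40],
    [0.005,-0.002,0.0036,0,0,0,40],
    [0.01,-0.002,0.0036,0,0,0,40],
    [0.015,-0.002,0.0036,0,0,0,40],
    [0.02,-0.002,0.0036,0,0,0,40],
    [0.025,-0.002,0.0036,0,0,0,40],
    [0.025,-0.002,0.0036,0,0,0,40],
    [0.025,-0.002,0.0036,0,0,0,40],
  ],
)

```text
t: 6.97
ee_pos: [0.4939, -0.1888, 0.1326]
ee_rot: [3.126, 0.273, 0.003]
force: [0.9, -4.9, -5.3]
finger_gap: 0.526
finger_force: 40.0
```

Run:
```python
from h import *
leaf(); s=snap('wrist','w3.png')
print(pix(s,[.5624,-.1759,.105]))
```

```text
t 6.97 leaf xyz mm [-69.7  -0.8  27.6] F leaf [ 0.1 -5.  -5.3] yaw -80.02 gap 49.4
(np.float64(320.17550174607584), np.float64(118.34247550229357))
```

View pics/w3.png

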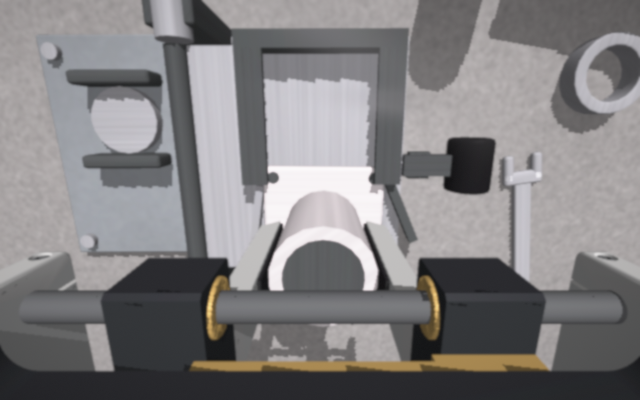

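Wrist view: the flange's leading edge (row 167) has entered under both lips (inner edges at columns 262 and 377) and the catch is pushed aside. I'll go on in.

step_arm(
  deltas=[
    [0.006,0,0,0,0,0,40],
    [0.012,0,0,0,0,0,40],
    [0.018,0,0,0,0,0,40],
    [0.024,0,0,0,0,0,40],
    [0.03,0,0,0,0,0,40],
    [0.036,0,0,0,0,0,40],
    [0.04,0,0,0,0,0,40],
    [0.04,0,0,0,0,0,40],
  ],
)

```text
t: 7.68
ee_pos: [0.5247, -0.1833, 0.1324]
ee_rot: [3.126, 0.274, -0.0]
force: [-0.9, -5.9, -4.3]
finger_gap: 0.528
finger_force: 40.0
```

```bash
python3 -c "
from h import *
leaf()"
```

```text
t 7.68 leaf xyz mm [-38.4  -0.7  27.4] F leaf [-1.9 -5.6 -4.3] yaw -79.97 gap 49.6
```

step_arm(
  deltas=[
    [0.006,0,0,0,0,0,40],
    [0.012,0,0,0,0,0,40],
    [0.018,0,0,0,0,0,40],
    [0.024,0,0,0,0,0,40],
    [0.03,0,0,0,0,0,40],
    [0.034,0,0,0,0,0,40],
    [0.036,0,0,0,0,0,40],
    [0.036,0,0,0,0,0,40],
  ],
)

```text
t: 8.35
ee_pos: [0.5524, -0.1783, 0.1322]
ee_rot: [3.126, 0.275, -0.002]
force: [-1.7, -5.4, -4.5]
finger_gap: 0.529
finger_force: 40.0
```

```bash
python3 -c "
from h import *
leaf()"
```

```text
t 8.35 leaf xyz mm [-10.3  -0.7  27.2] F leaf [-2.6 -5.1 -4.5] yaw -79.94 gap 49.7
```

step_arm(
  deltas=[
    [0.002,0,0,0,0,0,40],
    [0.004,0,0,0,0,0,40],
    [0.006,0,0,0,0,0,40],
    [0.007,0,0,0,0,0,40],
    [0.008,0,0,0,0,0,40],
    [0.009,0,0,0,0,0,40],
    [0.01,0,0,0,0,0,40],
    [0.011,0,0,0,0,0,40],
  ],
)

```text
t: 9.02
ee_pos: [0.5608, -0.1755, 0.132]
ee_rot: [-3.129, -0.273, 0.002]
force: [-0.0, 0.3, -3.4]
finger_gap: 0.529
finger_force: 40.0
```

```bash
python3 -c "
from h import *
leaf()"
```

```text
t 9.02 leaf xyz mm [-1.5  0.7 27. ] F leaf [ 0.   0.3 -3.4] yaw -80.02 gap 49.8
```

The lateral force has gone, so the catch has snapped. Now I'll press lightly to the stop.

step_arm(
  deltas=[
    [0.001,0,0,0,0,0,40],
    [0.002,0,0,0,0,0,40],
    [0.003,0,0,0,0,0,40],
    [0.004,0,0,0,0,0,40],
    [0.004,0,0,0,0,0,40],
  ],
)

```text
t: 9.43
ee_pos: [0.5624, -0.1742, 0.1319]
ee_rot: [-3.128, -0.275, 0.008]
force: [-7.7, -0.6, 0.0]
finger_gap: 0.527
finger_force: 40.0
```

```bash
python3 -c "
from h import *
leaf()"
```

```text
t 9.43 leaf xyz mm [ 0.3  1.6 26.9] F leaf [-7.7  0.7  0. ] yaw -79.95 gap 49.5
```

step_arm(
  deltas=[
    [0.0008,0,0.0005,0,0,0,40],
    [0.0012,0,0.001,0,0,0,40],
    [0.0012,0,0.001,0,0,0,40],
  ],
)

```text
t: 9.68
ee_pos: [0.5625, -0.1743, 0.1313]
ee_rot: [-3.128, -0.275, 0.011]
force: [-9.1, -2.3, 2.9]
finger_gap: 0.527
finger_force: 40.0
```

```bash
python3 -c "
from h import *
leaf()"
```

```text
t 9.68 leaf xyz mm [ 0.4  1.6 26.3] F leaf [-9.4 -0.7  2.9] yaw -79.94 gap 49.5
```

Hard stop confirmed and the flange is on the deck. Release and rise.

step_arm(
  deltas=[
    [0,0,0,0,0,0,80],
    [0,0,0,0,0,0,80],
    [0,0,0,0,0,0,80],
    [0,0,0,0,0,0,80],
    [0,0,0,0,0,0,80],
  ],
)

```text
t: 10.1
ee_pos: [0.5663, -0.1745, 0.132]
ee_rot: [3.129, 0.274, 0.003]
force: [0.6, -0.5, -0.5]
finger_gap: 0.829
finger_force: 0.0
```

step_arm(
  deltas=[
    [0,0,-0.02,0,0,0,80],
    [0,0,-0.05,0,0,0,80],
    [0,0,-0.09,0,0,0,80],
    [0,0,-0.13,0,0,0,80],
    [0,0,-0.16,0,0,0,80],
    [0,0,-0.16,0,0,0,80],
    [0,0,-0.16,0,0,0,80],
  ],
)

```text
t: 10.68
ee_pos: [0.5669, -0.1749, 0.2617]
ee_rot: [3.127, 0.274, 0.007]
force: [-0.3, -0.0, -0.0]
finger_gap: 0.852
finger_force: 0.0
```

Run:
```python
from h import *
leaf(); go([.5503,-.2796,.26],10)
import pickle
d={n:snap(n) for n in ('wrist','scene')}; pickle.dump(d,open('s4.pkl','wb'))
a=cv2.resize(d['wrist']['img'][:,:,::-1],(480,300)); 
b=cv2.resize(d['scene']['img'][130:230,210:310,::-1],(300,300),interpolation=2)
cv2.imwrite('pics/c4.png',np.hstack([a,b]))
```

```text
t 10.68 leaf xyz mm [  4.6   0.2 156.7] F leaf [-0.3  0.  -0. ] yaw -80.0 gap 80.1
t 10.6833 pos [ 0.5669 -0.1749  0.2617] yaw -80.0 q [-0.45  0.2   1.43  0.    1.5   0.95] F [-0.3 -0.  -0. ] gap 80.1 ff 0.0
delta [-0.0431  0.1253  0.0023] [ 7.e-03 -1.e-03 -2.e+00]
```

View pics/c4.png

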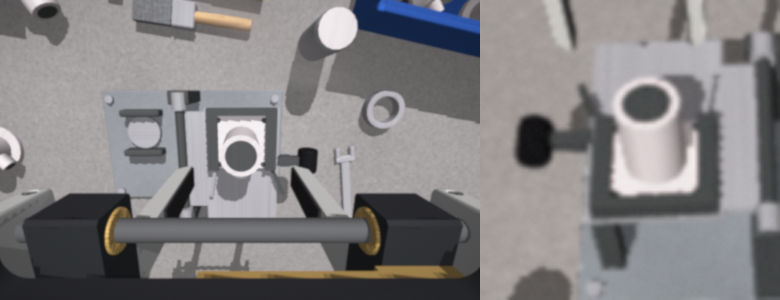

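Housing seated: flange under both lips against the stop, with the port toward the mouth. Next, the handle.

step_arm(
  deltas=[
    [-0.01,0.03,0,0,0,-0.15,70],
    [-0.02,0.06,0,0,0,-0.3,70],
    [-0.03,0.09,0,0,0,-0.45,70],
    [-0.04,0.12,0,0,0,-0.6,70],
    [-0.043,0.125,0,0,0,-0.75,70],
    [-0.043,0.125,0,0,0,-0.9,70],
    [-0.043,0.125,0,0,0,-1,70],
    [-0.043,0.125,0,0,0,-1,70],
  ],
)

```text
t: 11.45
ee_pos: [0.5478, -0.2785, 0.2564]
ee_rot: [-2.782, -1.449, 0.004]
force: [0.2, 0.6, -0.2]
finger_gap: 0.744
finger_force: 0.0
```

step_arm(
  deltas=[
    [0,0,0,0,0,-0.15,70],
    [0,0,0,0,0,-0.3,70],
    [0,0,0,0,0,-0.45,70],
    [0,0,0,0,0,-0.6,70],
    [0,0,0,0,0,-0.75,70],
    [0,0,0,0,0,-0.9,70],
    [0,0,0,0,0,-1,70],
    [0,0,0,0,0,-1,70],
  ],
)

```text
t: 12.12
ee_pos: [0.5483, -0.2782, 0.2575]
ee_rot: [-2.018, -2.403, 0.0]
force: [1.0, 0.9, -0.4]
finger_gap: 0.746
finger_force: 0.0
```

Run:
```python
from h import *
go([.5503,-.2796,.086],10)
```

```text
t 12.1167 pos [ 0.5483 -0.2782  0.2575] yaw 9.96 q [-0.61  0.26  1.37  0.    1.52 -0.78] F [ 1.   0.9 -0.4] gap 70.1 ff 0.0
delta [-0.0026  0.0026  0.2144] [-0.003 -0.003 -0.001]
```

step_arm(
  deltas=[
    [-0.0026,0.0026,0.03,0,0,0,70],
    [-0.0026,0.0026,0.07,0,0,0,70],
    [-0.0026,0.0026,0.11,0,0,0,70],
    [-0.0026,0.0026,0.15,0,0,0,70],
    [-0.0026,0.0026,0.18,0,0,0,70],
    [-0.0026,0.0026,0.2,0,0,0,70],
    [-0.0026,0.0026,0.21,0,0,0,70],
    [-0.0026,0.0026,0.213,0,0,0,70],
  ],
)

```text
t: 12.78
ee_pos: [0.5497, -0.2793, 0.0861]
ee_rot: [-2.019, -2.4, 0.001]
force: [-0.9, 0.3, 0.8]
finger_gap: 0.743
finger_force: 0.0
```

step_arm(
  deltas=[
    [0,0,0,0,0,0,70],
    [0,0,0,0,0,0,70],
  ],
)

```text
t: 12.95
ee_pos: [0.5523, -0.2812, 0.0902]
ee_rot: [2.019, 2.404, 0.0]
force: [0.2, -0.7, 0.1]
finger_gap: 0.747
finger_force: 0.0
```

Run:
```python
from h import *
go([.5503,-.2796,.086],10)
```

```text
t 12.95 pos [ 0.5523 -0.2812  0.0902] yaw 9.94 q [-0.61  0.41  1.53  0.    1.2  -0.78] F [ 0.2 -0.7  0.1] gap 70.2 ff 0.0
delta [ 0.0023 -0.0021  0.0053] [ 0.002  0.002 -0.001]
```

step_arm(
  deltas=[
    [0.002,-0.002,0.005,0,0,0,70],
    [0.002,-0.002,0.005,0,0,0,25],
    [0.002,-0.002,0.005,0,0,0,25],
    [0.002,-0.002,0.005,0,0,0,25],
    [0.002,-0.002,0.005,0,0,0,25],
    [0.002,-0.002,0.005,0,0,0,25],
    [0.002,-0.002,0.005,0,0,0,25],
    [0.002,-0.002,0.005,0,0,0,25],
  ],
  newtons=30,
)

```text
t: 13.62
ee_pos: [0.5507, -0.2793, 0.0853]
ee_rot: [2.018, 2.405, 0.002]
force: [4.2, 0.1, -1.2]
finger_gap: 0.382
finger_force: 30.0
```

step_arm(
  deltas=[
    [0,0,0,0,0,0,25],
    [0,0,0,0,0,0,25],
  ],
)

```text
t: 13.78
ee_pos: [0.5507, -0.2793, 0.0853]
ee_rot: [2.018, 2.405, 0.002]
force: [5.4, 2.0, -1.1]
finger_gap: 0.383
finger_force: 30.0
```

```bash
cat >> h.py <<'E'
def arc():
    """rows from the present leaf angle, from measured grasp position about the hinge"""
    o=readout.get_obs(); th=np.radians(10); Y=np.array([-np.sin(th),np.cos(th),0]); X=np.array([np.cos(th),np.sin(th),0])
    r=o['ee_pos']-[.5173,-.0925,.086]; y,z=r@Y,r[2]; ph=np.degrees(np.arctan2(z,-y)); f=o['force']
    print('t',round(o['t'],2),'phi',ph.round(2),'rad',np.hypot(y,z).round(4),'x',(r@X).round(4),'F',np.round([f@X,f@Y,f[2]],1),'gap',round(o['finger_gap']*94,1),'ff',round(o['finger_force'],1),'rot',o['ee_rot'].round(3))
    return ph
def plan(p0,steps):
    for d in steps:
        p=np.radians(p0+d); q=np.radians(p0); print(p0+d,(.19*(np.cos(q)-np.cos(p))/.8).round(4),(-.19*(np.sin(p)-np.sin(q))/.8).round(4))
E
python3 - <<'E'
from h import *
arc()
for a in (0,32,64,96,128): print(); plan(a,range(4,33,4))
plan(160,range(2,23,2))
E
```

```text
t 13.78 phi -0.22 rad 0.1898 x 0.0005 F [ 5.6  1.  -1.1] gap 36.0 ff 30.0 rot [2.018e+00 2.405e+00 2.000e-03]

4 0.0006 -0.0166
8 0.0023 -0.0331
12 0.0052 -0.0494
16 0.0092 -0.0655
20 0.0143 -0.0812
24 0.0205 -0.0966
28 0.0278 -0.1115
32 0.0361 -0.1259

36 0.0093 -0.0137
40 0.0195 -0.0268
44 0.0306 -0.0391
48 0.0425 -0.0506
52 0.0552 -0.0613
56 0.0686 -0.071
60 0.0827 -0.0798
64 0.0973 -0.0876

68 0.0151 -0.0067
72 0.0307 -0.0124
76 0.0467 -0.017
80 0.0629 -0.0204
84 0.0793 -0.0227
88 0.0958 -0.0239
92 0.1124 -0.0239
96 0.1289 -0.0227

100 0.0164 0.0023
104 0.0326 0.0058
108 0.0486 0.0103
112 0.0641 0.016
116 0.0793 0.0227
120 0.0939 0.0305
124 0.108 0.0393
128 0.1214 0.049

132 0.0127 0.0107
136 0.0246 0.0222
140 0.0357 0.0345
144 0.0459 0.0476
148 0.0552 0.0613
152 0.0635 0.0757
156 0.0707 0.0906
160 0.077 0.1059
162 0.0027 0.0078
164 0.0051 0.0158
166 0.0073 0.0238
168 0.0091 0.0319
170 0.0107 0.04
172 0.012 0.0482
174 0.013 0.0564
176 0.0137 0.0647
178 0.0142 0.0729
180 0.0143 0.0812
182 0.0142 0.0895
```

step_arm(
  deltas=[
    [0.0006,0,-0.0166,0,0,0,25],
    [0.0023,0,-0.0331,0,0,0,25],
    [0.0052,0,-0.0494,0,0,0,25],
    [0.0092,0,-0.0655,0,0,0,25],
    [0.0143,0,-0.0812,0,0,0,25],
    [0.0205,0,-0.0966,0,0,0,25],
    [0.0278,0,-0.1115,0,0,0,25],
    [0.0361,0,-0.1259,0,0,0,25],
  ],
)

```text
t: 14.45
ee_pos: [0.5452, -0.2492, 0.1842]
ee_rot: [-2.018, -2.406, -0.004]
force: [8.2, 2.1, -9.1]
finger_gap: 0.382
finger_force: 30.0
```

```bash
python3 -c "
from h import *
arc()"
```

```text
t 14.45 phi 31.68 rad 0.1871 x 0.0003 F [ 8.4  0.6 -9.1] gap 36.0 ff 30.0 rot [-2.018 -2.406 -0.004]
```

step_arm(
  deltas=[
    [0.0093,0,-0.0137,0,0,0,25],
    [0.0195,0,-0.0268,0,0,0,25],
    [0.0306,0,-0.0391,0,0,0,25],
    [0.0425,0,-0.0506,0,0,0,25],
    [0.0552,0,-0.0613,0,0,0,25],
    [0.0686,0,-0.071,0,0,0,25],
    [0.0827,0,-0.0798,0,0,0,25],
    [0.0973,0,-0.0876,0,0,0,25],
  ],
)

```text
t: 15.12
ee_pos: [0.5316, -0.1734, 0.2541]
ee_rot: [2.019, 2.407, 0.002]
force: [7.8, 0.8, -8.6]
finger_gap: 0.38
finger_force: 30.0
```

```bash
python3 -c "
from h import *
arc()"
```

```text
t 15.12 phi 63.95 rad 0.1872 x 0.0001 F [ 7.9 -0.6 -8.6] gap 35.7 ff 30.0 rot [2.019e+00 2.407e+00 2.000e-03]
```

step_arm(
  deltas=[
    [0.0151,0,-0.0067,0,0,0,25],
    [0.0307,0,-0.0124,0,0,0,25],
    [0.0467,0,-0.017,0,0,0,25],
    [0.0629,0,-0.0204,0,0,0,25],
    [0.0793,0,-0.0227,0,0,0,25],
    [0.0958,0,-0.0239,0,0,0,25],
    [0.1124,0,-0.0239,0,0,0,25],
    [0.1289,0,-0.0227,0,0,0,25],
  ],
)

```text
t: 15.78
ee_pos: [0.5137, -0.0733, 0.2742]
ee_rot: [2.018, 2.403, -0.001]
force: [4.0, -1.4, -1.8]
finger_gap: 0.38
finger_force: 30.0
```

```bash
python3 -c "
from h import *
arc()"
```

```text
t 15.78 phi 95.93 rad 0.1892 x -0.0002 F [ 3.7 -2.1 -1.8] gap 35.7 ff 30.0 rot [ 2.018e+00  2.403e+00 -1.000e-03]
```

step_arm(
  deltas=[
    [0.0164,0,0.0023,0,0,0,25],
    [0.0326,0,0.0058,0,0,0,25],
    [0.0486,0,0.0103,0,0,0,25],
    [0.0641,0,0.016,0,0,0,25],
    [0.0793,0,0.0227,0,0,0,25],
    [0.0939,0,0.0305,0,0,0,25],
    [0.108,0,0.0393,0,0,0,25],
    [0.1214,0,0.049,0,0,0,25],
  ],
)

```text
t: 16.45
ee_pos: [0.4959, 0.026, 0.2358]
ee_rot: [-2.017, -2.406, -0.005]
force: [0.2, 4.6, 5.2]
finger_gap: 0.38
finger_force: 30.0
```

```bash
python3 -c "
from h import *
arc()"
```

```text
t 16.45 phi 128.8 rad 0.1922 x -0.0005 F [1.  4.5 5.2] gap 35.7 ff 30.0 rot [-2.017 -2.406 -0.005]
```

step_arm(
  deltas=[
    [0.0127,0,0.0107,0,0,0,25],
    [0.0246,0,0.0222,0,0,0,25],
    [0.0357,0,0.0345,0,0,0,25],
    [0.0459,0,0.0476,0,0,0,25],
    [0.0552,0,0.0613,0,0,0,25],
    [0.0635,0,0.0757,0,0,0,25],
    [0.0707,0,0.0906,0,0,0,25],
    [0.077,0,0.1059,0,0,0,25],
  ],
)

```text
t: 17.12
ee_pos: [0.4847, 0.0882, 0.1498]
ee_rot: [-2.016, -2.404, -0.008]
force: [1.0, 9.5, 2.5]
finger_gap: 0.382
finger_force: 30.0
```

```bash
python3 -c "
from h import *
arc()"
```

```text
t 17.12 phi 160.82 rad 0.1944 x -0.0007 F [2.6 9.1 2.5] gap 35.9 ff 30.0 rot [-2.016 -2.404 -0.008]
```

step_arm(
  deltas=[
    [0.0027,0,0.0078,0,0,0,25],
    [0.0051,0,0.0158,0,0,0,25],
    [0.0073,0,0.0238,0,0,0,25],
    [0.0091,0,0.0319,0,0,0,25],
    [0.0107,0,0.04,0,0,0,25],
    [0.012,0,0.0482,0,0,0,25],
    [0.013,0,0.0555,0,0,0,25],
    [0.0137,0,0.062,0,0,0,25],
  ],
)

```text
t: 17.78
ee_pos: [0.4827, 0.0988, 0.0998]
ee_rot: [-2.016, -2.403, -0.007]
force: [2.4, 10.3, -0.5]
finger_gap: 0.381
finger_force: 30.0
```

```bash
python3 -c "
from h import *
arc()"
```

```text
t 17.78 phi 175.95 rad 0.1949 x -0.0008 F [ 4.2  9.8 -0.5] gap 35.8 ff 30.0 rot [-2.016 -2.403 -0.007]
```

step_arm(
  deltas=[
    [0.002,0,0.003,0,0,0,25],
    [0.004,0,0.006,0,0,0,25],
    [0.005,0,0.009,0,0,0,25],
    [0.005,0,0.012,0,0,0,25],
    [0.005,0,0.014,0,0,0,25],
    [0.005,0,0.016,0,0,0,25],
    [0.005,0,0.018,0,0,0,25],
    [0.005,0,0.018,0,0,0,25],
  ],
)

```text
t: 18.45
ee_pos: [0.4825, 0.1003, 0.0854]
ee_rot: [-2.018, -2.404, -0.003]
force: [3.8, 6.9, -3.0]
finger_gap: 0.383
finger_force: 30.0
```

```bash
python3 -c "
from h import *
arc()"
```

```text
t 18.45 phi -179.83 rad 0.1959 x -0.0008 F [ 5.   6.1 -3. ] gap 36.0 ff 30.0 rot [-2.018 -2.404 -0.003]
```

step_arm(
  deltas=[
    [0.001,0,0.001,0,0,0,25],
    [0.002,0,0.002,0,0,0,25],
    [0.003,0,0.003,0,0,0,25],
    [0.003,0,0.003,0,0,0,25],
  ],
)

```text
t: 18.78
ee_pos: [0.4825, 0.1004, 0.0833]
ee_rot: [2.019, 2.406, -0.001]
force: [4.0, -0.0, -2.8]
finger_gap: 0.381
finger_force: 30.0
```

```bash
python3 -c "
from h import *
arc()"
```

```text
t 18.78 phi -179.22 rad 0.196 x -0.0008 F [ 3.9 -0.7 -2.8] gap 35.8 ff 30.0 rot [ 2.019e+00  2.406e+00 -1.000e-03]
```

step_arm(
  deltas=[
    [0,0,0.001,0,0,0,25],
    [0,0,0.002,0,0,0,25],
    [0,0,0.003,0,0,0,25],
    [0,0,0.004,0,0,0,25],
    [0,0,0.004,0,0,0,25],
  ],
)

```text
t: 19.2
ee_pos: [0.4824, 0.1007, 0.0802]
ee_rot: [-2.019, -2.406, 0.0]
force: [4.0, 0.4, -3.1]
finger_gap: 0.384
finger_force: 30.0
```

Run:
```python
from h import *
arc(); s=snap('scene'); 
cv2.imwrite('pics/c5.png',cv2.resize(s['img'][110:240,210:430,::-1],(660,390),interpolation=2))
```

```text
t 19.2 phi -178.32 rad 0.1965 x -0.0008 F [ 4.  -0.3 -3.1] gap 36.1 ff 30.0 rot [-2.019 -2.406  0.   ]
```

View pics/c5.png

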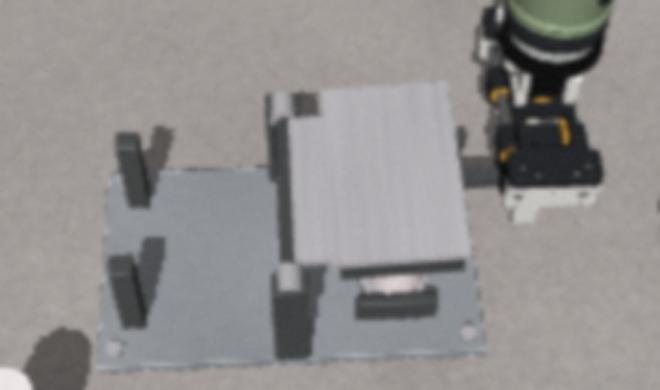

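Scene crop: the leaf is almost flat on the closed side, with the housing body between the cheeks, but the tool still carries some weight. I'll keep lowering until it's supported.

step_arm(
  deltas=[
    [0,0,0.001,0,0,0,25],
    [0,0,0.002,0,0,0,25],
    [0,0,0.003,0,0,0,25],
    [0,0,0.004,0,0,0,25],
    [0,0,0.005,0,0,0,25],
    [0,0,0.005,0,0,0,25],
  ],
)

```text
t: 19.75
ee_pos: [0.4824, 0.101, 0.0763]
ee_rot: [-2.019, -2.406, -0.0]
force: [2.0, 2.2, -2.4]
finger_gap: 0.382
finger_force: 30.0
```

```bash
python3 -c "
from h import *
arc()"
```

```text
t 19.75 phi -177.19 rad 0.1969 x -0.0008 F [ 2.4  1.8 -2.4] gap 35.9 ff 30.0 rot [-2.019 -2.406 -0.   ]
```

step_arm(
  deltas=[
    [0,0,0.001,0,0,0,25],
    [0,0,0.002,0,0,0,25],
    [0,0,0.003,0,0,0,25],
    [0,0,0.004,0,0,0,25],
    [0,0,0.005,0,0,0,25],
    [0,0,0.005,0,0,0,25],
  ],
)

```text
t: 20.25
ee_pos: [0.4823, 0.1011, 0.0723]
ee_rot: [-2.019, -2.406, -0.0]
force: [1.5, 5.3, -0.1]
finger_gap: 0.379
finger_force: 30.0
```

Run:
```python
from h import *
arc()
s=snap('scene')
g=(s['img'].max(2)<45)[150:185,360:380]
# expected handle/stem and leaf outline: leaf outer-edge corners at closed (y=+145 from hinge)
th=np.radians(10); X=np.array([np.cos(th),np.sin(th),0]);Y=np.array([-np.sin(th),np.cos(th),0]); H=np.array([.5173,-.0925,.105])
I=s['img'].copy()
for dz in (0.,): 
  for x in (-.105,.075):
    for y in (.035,.145): 
        p=pix(s,H+X*x+Y*y); print(x,y,np.round(p,1)); cv2.circle(I,(int(round(p[0])),int(round(p[1]))),1,(255,0,0),-1)
cv2.imwrite('pics/c6.png',cv2.resize(I[130:220,290:400,::-1],(660,540),interpolation=2))
```

```text
t 20.25 phi -176.01 rad 0.1972 x -0.0008 F [ 2.4  5.  -0.1] gap 35.7 ff 30.0 rot [-2.019 -2.406 -0.   ]
-0.105 0.035 [317.5 141.5]
-0.105 0.145 [359.1 140. ]
0.075 0.035 [321.  197.7]
0.075 0.145 [366.8 195.9]
```

View pics/c6.png

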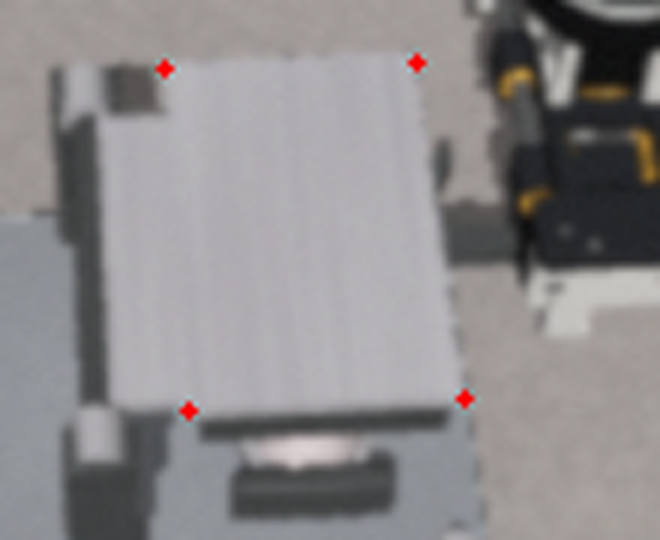

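The leaf outline coincides with the predicted closed corners (360,140), (367,196). One last small press to check that it's supported.

step_arm(
  deltas=[
    [0,0,0.001,0,0,0,25],
    [0,0,0.002,0,0,0,25],
    [0,0,0.003,0,0,0,25],
    [0,0,0.003,0,0,0,25],
  ],
)

```text
t: 20.63
ee_pos: [0.4823, 0.1011, 0.0699]
ee_rot: [-2.019, -2.406, -0.0]
force: [1.9, 4.5, -0.3]
finger_gap: 0.38
finger_force: 30.0
```

```bash
python3 -c "
from h import *
arc()"
```

```text
t 20.63 phi -175.33 rad 0.1974 x -0.0008 F [ 2.7  4.1 -0.3] gap 35.7 ff 30.0 rot [-2.019 -2.406 -0.   ]
```

step_arm(
  deltas=[
    [0,0,0.002,0,0,0,25],
    [0,0,0.004,0,0,0,25],
    [0,0,0.006,0,0,0,25],
    [0,0,0.006,0,0,0,25],
  ],
)

```text
t: 20.97
ee_pos: [0.4824, 0.1011, 0.0693]
ee_rot: [-2.018, -2.406, 0.001]
force: [-10.0, 3.9, 26.4]
finger_gap: 0.381
finger_force: 30.0
```

```bash
python3 -c "
from h import *
arc(); print(readout.get_obs()['ft_torque'])
s=snap('scene'); cv2.imwrite('pics/c7.png',cv2.resize(s['img'][130:220,290:400,::-1],(660,540),interpolation=2))"
```

```text
t 20.97 phi -175.14 rad 0.1975 x -0.0008 F [-9.2  5.6 26.4] gap 35.9 ff 30.0 rot [-2.018e+00 -2.406e+00  1.000e-03]
[0.35408753 1.86237477 0.03168378]
```

It's firmly supported now. I'll relieve the press and let go.

step_arm(
  deltas=[
    [0,0,-0.003,0,0,0,25],
    [0,0,-0.005,0,0,0,25],
    [0,0,-0.005,0,0,0,25],
  ],
)

```text
t: 21.27
ee_pos: [0.4824, 0.1011, 0.0694]
ee_rot: [-2.019, -2.406, -0.001]
force: [-0.1, 4.8, 4.8]
finger_gap: 0.382
finger_force: 30.0
```

step_arm(
  deltas=[
    [0,0,0,0,0,0,40],
    [0,0,0,0,0,0,50],
    [0,0,0,0,0,0,60],
    [0,0,0,0,0,0,70],
    [0,0,0,0,0,0,70],
    [0,0,0,0,0,0,70],
  ],
  newtons=5,
)

```text
t: 21.77
ee_pos: [0.4825, 0.1005, 0.0691]
ee_rot: [-2.02, -2.406, 0.001]
force: [0.2, 0.7, -0.4]
finger_gap: 0.731
finger_force: 0.0
```

```bash
python3 -c "
from h import *
arc()"
```

```text
t 21.77 phi -175.07 rad 0.1968 x -0.0008 F [ 0.3  0.6 -0.4] gap 68.7 ff 0.0 rot [-2.020e+00 -2.406e+00  1.000e-03]
```

step_arm(
  deltas=[
    [0,0,-0.02,0,0,0,75],
    [0,0,-0.06,0,0,0,75],
    [0,0,-0.1,0,0,0,75],
    [0,0,-0.14,0,0,0,75],
    [0,0,-0.18,0,0,0,75],
    [0,0,-0.22,0,0,0,75],
    [0,0,-0.25,0,0,0,75],
    [0,0,-0.25,0,0,0,75],
  ],
)

```text
t: 22.43
ee_pos: [0.4862, 0.1008, 0.2758]
ee_rot: [2.014, 2.399, 0.012]
force: [1.2, 0.2, 0.8]
finger_gap: 0.795
finger_force: 0.0
```

Run:
```python
from h import *
arc(); s=snap('scene'); w=snap('wrist')
a=cv2.resize(s['img'][110:240,210:430,::-1],(440,260),interpolation=2); b=cv2.resize(s['img'][:,:,::-1],(416,260))
cv2.imwrite('pics/c8.png',np.hstack([a,b])[:,:800])
g=(s['img'].max(2)<40); n,l,st,ce=cv2.connectedComponentsWithStats(g.astype('uint8'))
for i in range(1,n):
    if st[i,4]>40 and 360<ce[i][0]<400 and 140<ce[i][1]<200: print(ce[i],st[i],[hit(s,*ce[i],z) for z in (.09,.105)])
th=np.radians(10); print('expected handle',np.array([.5173,-.0925,.105])+.19*np.array([-np.sin(th),np.cos(th),0]))
```

```text
t 22.43 phi 135.89 rad 0.2727 x 0.0029 F [ 1.3 -0.   0.8] gap 74.8 ff 0.0 rot [2.014 2.399 0.012]
[380.64583333 170.34027778] [375 163  12  16 144] [array([0.4717, 0.0943, 0.09  ]), array([0.4839, 0.0929, 0.105 ])]
expected handle [0.48430685 0.09461347 0.105     ]
```

View pics/c8.png

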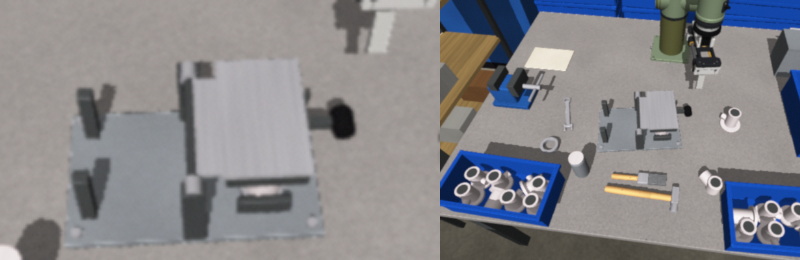

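The handle sits within 2 mm of its predicted closed position at z = 0.105 m. The leaf is closed with the housing inverted inside, the bystanders look undisturbed and the tool is clear.

```bash
python3 -c "
from h import *
print(env.finish_job())"
```

```text
the job is handed in; nothing more can be done
None
```

I loaded the housing home past the catch, swung the leaf over and lowered it by its handle until it was closed, let go with the arm clear, and handed the job in at about 22 s; the verdict was not shown.

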